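Hook a tube-rest arm into the slotted upright

ROBOT

A 7-joint arm with a two-finger parallel gripper is mounted at the origin on the work surface. World frame = base frame: x ahead of the robot, y to its left, z up, the work surface at z = 0. Lengths are in mm, angles in rad, forces in N, time in s.
With the tool pointing down it reaches from about 400 to 900 mm from the base axis. Payload 5.5 kg.
Tool frame: the origin (TCP) lies between the finger pads; the fingertips stand 11 mm ahead of it and the grasp point (between the pads) lies 8 mm behind it; z points along the fingers, y is the direction in which the jaws open and shut (so a half turn about z gives the same grasp; the last joint's range is limited). The gripper opens to 92 mm and grips with 3 to 60 N. Pads are 19 mm wide; open, the fingers measure 130 mm over their backs; the gripper's body (75 mm by 190 mm) begins 47 mm behind the grasp point.
Start: joints at [1.542, 0.501, -0.427, 1.55, 0.221, 1.138, -0.21], TCP at [187.023, -622.513, 237.729] pointing down, gripper open.
Joint ranges: [-2.88, 2.88], [-0.31, 2.03], [-1.54, 1.56], [0.2, 2.42], [-1.41, 4.55], [0.19, 2.02], [-2.57, 2.57]. Speed limits (rad/s): [2.57, 2.57, 3.14, 3.14, 3.14, 3.14, 3.14].

INTERFACE

Orientations are given as a unit quaternion [w, x, y, z].
In Python, from cell import bot gives the robot as it stands.
- The arm moves only by the shell command python3 -m handwheel 'ROWS'. ROWS is JSON, a list that holds one entry, the list of rows, each a list of 7 numbers: the shift along the tool's x, y, z in m, then the turn, a rotation vector about the tool's x, y, z in rad, then the closure, from -1 (fully open) to 1 (shut), so that 0 is half open. In form: [[[x, y, z, rx, ry, rz, grip], ...]]. A call has 1 to 5 rows; each row is the pose to reach, as a shift and turn from the pose commanded when the call began, along the tool's axes at that moment; what a row does not reach only later rows make up. A row lasts 1/10 s, in which the tool goes at most 50 mm and 8.59 degrees, less where a joint would pass 70% of its speed; a pose out of reach is approached as far as the arm can. A call with a gripper value outside its range is refused whole. The fingers move at their own pace and stop on an object; the grip force is fixed at half the most. Time passes only in rows, so rows that repeat a pose let the fingers close. It gives the time, the measured TCP pose, the force and the opening at its end, in the units of the state.
- bot.observe(): the state, without advancing time (a new reading comes with each control period).
- bot.capture(name): name is "side" or "top" or "wrist"; returns a dict with "color" (400x640x3 uint8, red, green, blue), "mtx" (3x3 intrinsics, pixels), "k1" (the pictures are not rectified: a ray, as slopes to the right and down, at radius r is drawn at 1 + k1 r^2 times it, then the intrinsics apply), "extrinsics" (4x4, takes a point from camera to world coordinates); the wrist camera has in their place "mount" (4x4, takes a point from camera to tool coordinates, whose origin is the TCP and whose axes are the flange's). Camera axes: x right, y up, looking along -z (the intrinsics and any distortion apply to the point x, -y, -z); pixel columns grow to the right and rows downward; lengths in mm; the calibration is good to about 2 mm. A picture is of the moment at which its call begins: read the wrist's pose just before it. There is no depth.
- bot.close_job(): hands the job in, once; it reports no verdict.
The state is a dict: "t": time; "joint_positions": joint angles; "qd": joint speeds; "joint_efforts": joint torques, N m; "tcp_pos": TCP position; "eef_rot": TCP orientation; "wrist_force": force on the tool from outside, world axes, zero at the start; "moment": the same for the moment, N m; "gripper_width": finger opening in mm.
Only numpy, scipy, OpenCV 4.12 (cv2) and the standard library are available. Lean on these libraries where they do the work, as an engineer would, in place of code of your own. Each camera call takes 0.05 s, during which the arm holds its last target.

TASK

Pick up the steel tube-rest arm from the bench and hang it on the slotted upright: feel its two hook tabs into the two slots, press the spine plate flat against the strip, then push the arm down past the spring catches until it is fully home, and let go. Do it gently: the upright must never feel more than 45 N in all, pushes and the arm's weight together. Leave the short tube and the grinding disc that stand near by where they are.

Things in the scene. Friction and masses are not known exactly. Their poses are not given: they have to be found in the camera images.
- tube_rest: Loose tube-rest arm, plain steel, 0.36-0.56 kg, standing on its flat ledge. Origin: bottom of the back face of its spine plate, mid-width; x points from the tabs along the arm, z up. In its frame, mm: spine plate x 0..6, y +-18, z 0..82; ledge x 6..130, y +-25, z 0..5; lip at the far end, z to 19; rib on top of the ledge. Two hook tabs stick out of the back face to x -11.
- rest_grip (a point): Point on the arm's rib, above its centre of mass, at x 62, y 0, z 38 mm of the arm. The rib is an upright plate along the arm, 10 mm thick in y, x 6..130, z 5..55 mm: grip it here from above, a finger on either side. Same axes as the arm.
- rest_tabs (a point): End of the upper hook tab, at x -11, y 0, z 61 mm of the arm. Each tab is 6 mm wide: a neck 10 mm high (undersides at z 16 and 61 mm of the arm), ending in a 5 mm thick hook (x -6..-11) that reaches 10 mm further down, so the hooks span z 6..26 and 51..71 mm. A round nub (8 mm) stands 3 mm proud of each side edge of the spine at z 44 mm, for the catches.
- upright: Fixed steel upright, 193 mm tall (strip top 170 to 206), on the robot's left or right. Origin on the bench below the post; x points horizontally out of its slotted face, which looks away from the robot; z up. A greased steel strip, 4 mm thick and 52 wide, has its front face at x 30 mm and two slots 10 mm wide, 23 high, 45 apart, one above the other at y 0. Over 45 N in all its contacts would bend it; 20 N of push is plenty.
- home_nominal (a point): Fixed point of the upright at x 30, y 0, z 90 mm: where the arm's origin nominally lies when fully home, arm and upright axes then agreeing. BUT the strip with slots, catches and telltale is clamped on the post by hand, at any height up to 18 mm above or below nominal, and no reading shows it: feel or look for it. It stays put under 45 N.
- slots_nominal (a point): Fixed point of the upright at x 30, y 0, z 174 mm: nominal top edge of the upper slot (real one up to 18 mm off, as the strip). Tabs enter while the arm is 10 to 13 mm above its real home height; misplaced tabs strike the strip 11 mm before the spine is flat on it. Then the arm goes down to home: the necks land on the rigid lower slot edges. Let go, it droops up to 3 degrees.
- catch_nominal (a point): Fixed point of the upright at x 35, y 0, z 139 mm, nominal, midway between two spring catches on the strip, one at each side edge of the spine (gap 38 mm). On the way down the arm's two nubs must be pushed past them, 5 mm above home: some 5 to 20 N of downward push, more than the arm's weight gives, then they snap over and hold it down.
- telltale (a joint): Small brass spring plunger on the front of the strip, under the spine, which the arm pushes down: 0 = free, standing up; 0.005 (m) = arm fully home; at most 0.007. It resists with under 2 N. Its top starts 5 mm above the home height of the arm's underside, and it sits on the strip, so it is off nominal with it.
- tube_stub: Bystander: short steel tube 45 mm across, 60 mm tall, standing between the task's things. Origin: middle of its underside.
- grinding_disc: Bystander: flat grey disc 60 mm across, 5 mm thick. Origin: middle of its underside.
There are look-alikes about, which are no part of the job. Leave any blue or pink look-alike of the tube_rest alone.

How it is judged (in metres and radians):
On the way, in this order (a step that is already met when the one before it is completed fails the run):
1. the arm is lifted off the bench (height (world z) of tube_rest above 0.04 m), for 0.2 s.
2. both tabs are in the slots: the spine plate is flat against the strip (x of tube_rest in the frame of upright between 0.026 and 0.035 m and y of tube_rest in the frame of upright between -0.005 and 0.005 m and z of tube_rest in the frame of upright between 0.067 and 0.128 m and angle between the x axis of tube_rest and the x axis of upright, either way round below 0.12 rad), for 0.1 s.
3. the arm is pushed down past the catches, telltale at least 4.2 mm down (value of joint telltale above 0.0042 m), for 0.2 s.
At the end, for the whole second after the job is handed in: The arm hangs on the upright by itself, at rest: origin 26 to 35 mm out along the upright's x, within 5 mm sideways, 67 to 113 mm up (home is 90 +- 18), tilt and misalignment under 0.12 rad, and the telltale held at least 4.2 mm down (x of tube_rest in the frame of upright between 0.026 and 0.035 m and y of tube_rest in the frame of upright between -0.005 and 0.005 m and value of joint telltale above 0.0042 m and z of tube_rest in the frame of upright between 0.067 and 0.113 m and angle between the x axis of tube_rest and the x axis of upright, either way round below 0.12 rad and angle between tube_rest's own z axis and vertical below 0.12 rad and linear speed of tube_rest below 0.02 m/s); the robot touches nothing.
It fails at once if while the robot holds or touches the arm, or touches the upright, the upright feels more than 45 N in all (contact force between upright and anything else above 45 N and (contact force between the fingers and tube_rest above 5 N or contact force between upright and the fingers above 5 N)).
It fails at once if the short tube or the grinding disc is moved by more than 3 cm (distance of any of tube_stub, grinding_disc from where it was at the start of the episode above 0.03 m).
It also fails if it takes over 72 s, if anything falls off the work surface, if the arm or the gripper's body presses on something with over 40 N, if the wrist force passes 120 N, or if a joint passes its speed limit or range.

## Working session

There is one attempt and no reset: what is moved stays moved. The work goes in short steps, Python scripts to look and compute and a shell command to move; the robot and the scene stay as the last step left them, time stands still between calls to the robot, and variables do not carry over. Pictures are saved under pics/ and viewed, and the job is handed in when it is done.

```bash
ls; mkdir -p pics; cat > h.py <<'E'
import numpy as np, cv2, json
from cell import bot
from scipy.spatial.transform import Rotation as R
def shot(n,f):
    s=bot.observe(); c=bot.capture(n)
    cv2.imwrite('pics/'+f+'.png',c['color'][:,:,::-1])
    d={k:np.array(v).tolist() for k,v in c.items() if k!='color'}
    d['tcp_pos']=list(s['tcp_pos']);d['eef_rot']=list(s['eef_rot'])
    json.dump(d,open('pics/'+f+'.json','w')); return c
def rot(q): return R.from_quat([q[1],q[2],q[3],q[0]])
def cam(f):
    d=json.load(open('pics/'+f+'.json'))
    if 'extrinsics' in d: T=np.array(d['extrinsics'])
    else:
        W=np.eye(4);W[:3,:3]=rot(d['eef_rot']).as_matrix();W[:3,3]=d['tcp_pos'];T=W@np.array(d['mount'])
    return np.array(d['mtx']),d['k1'],T
def ray(f,u,v):
    K,k1,T=cam(f)
    p=cv2.undistortPoints(np.array([[[u,v]]],float),K,np.array([k1,0,0,0.]))[0,0]
    d=T[:3,:3]@np.array([p[0],-p[1],-1]); return T[:3,3],d
def atz(f,u,v,z):
    o,d=ray(f,u,v); return o+d*(z-o[2])/d[2]
def proj(f,P):
    K,k1,T=cam(f); P=np.atleast_2d(P); q=(P-T[:3,3])@T[:3,:3]
    q=q*[1,-1,-1]
    return cv2.projectPoints(q.reshape(-1,1,3),np.zeros(3),np.zeros(3),K,np.array([k1,0,0,0.]))[0][:,0]
def tri(*obs):
    A=np.zeros((3,3));b=np.zeros(3)
    for f,u,v in obs:
        o,d=ray(f,u,v);d=d/np.linalg.norm(d);M=np.eye(3)-np.outer(d,d);A+=M;b+=M@o
    p=np.linalg.solve(A,b)
    return p,[np.linalg.norm(proj(f,p)[0]-[u,v]) for f,u,v in obs]
E
python3 - <<'E'
from h import *
for n in ['side','top','wrist']:
    shot(n,n+'0'); K,k1,T=cam(n+'0'); print(n,K.tolist(),k1,T.round(2).tolist())
print(bot.observe())
E
```

```text
pics
side [[496.5797166447947, 0.0, 324.2328443574857], [0.0, 496.5797166447947, 197.14718905363986], [0.0, 0.0, 1.0]] -0.07426422550010264 [[-0.96, 0.21, -0.21, 238.77], [-0.3, -0.67, 0.69, 714.46], [0.0, 0.72, 0.7, 851.53], [0.0, 0.0, 0.0, 1.0]]
top [[455.33200557499976, 0.0, 322.3015797597916], [0.0, 455.33200557499976, 201.063545025248], [0.0, 0.0, 1.0]] -0.019311822412636903 [[-0.03, 0.99, -0.17, 285.42], [-1.0, -0.02, 0.03, 47.95], [0.03, 0.17, 0.99, 1054.42], [0.0, 0.0, 0.0, 1.0]]
wrist [[309.83179911449355, 0.0, 318.449779711827], [0.0, 309.83179911449355, 204.5564140970905], [0.0, 0.0, 1.0]] -0.048550207496376854 [[0.29, 0.91, 0.29, 265.0], [-0.96, 0.27, 0.08, -598.36], [-0.0, -0.3, 0.95, 383.28], [0.0, 0.0, 0.0, 1.0]]
{'t': 0.15, 'joint_positions': array([ 1.54218311,  0.50165577, -0.42684012,  1.55118939,  0.22079747,
        1.13833241, -0.21027449]), 'qd': array([ 0.00038936, -0.00315327, -0.00264251, -0.00226899, -0.00082873,
       -0.00200118,  0.00091459]), 'joint_efforts': array([-6.58184843e-03, -5.67109501e+01, -5.82537308e+00, -2.79456872e+01,
       -6.87235664e-02,  2.64609890e-02,  1.20961449e-04]), 'tcp_pos': array([ 186.82054736, -622.02225394,  236.91154533]), 'eef_rot': array([-7.63534438e-04,  9.89369096e-01,  1.45424214e-01, -7.99014862e-05]), 'wrist_force': array([-0.22323132,  0.14104163, -0.75886691]), 'moment': array([-0.01181115,  0.00143493,  0.03177999]), 'gripper_width': 91.78529423823309}
```

View pics/side0.png

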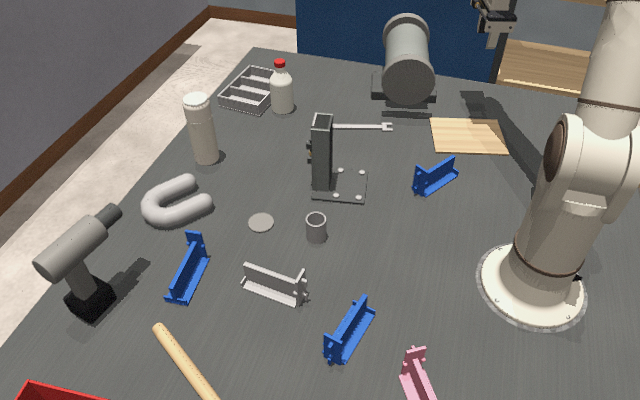

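View pics/top0.png

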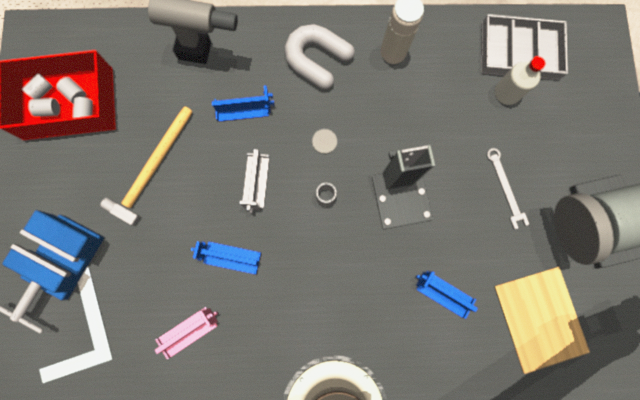

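View pics/wrist0.png

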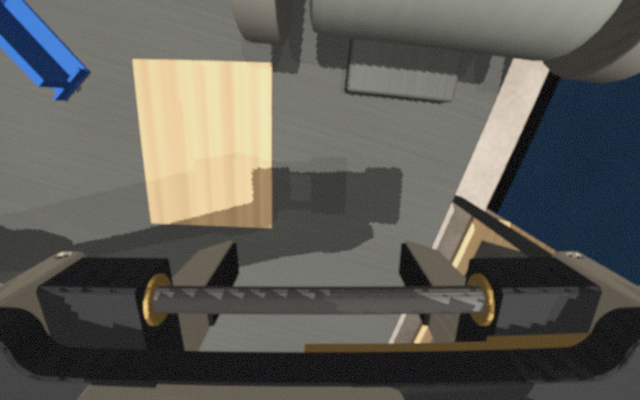

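```bash
python3 - <<'E'
from h import *
a=cv2.imread('pics/top0.png')[130:230,230:330];b=cv2.imread('pics/side0.png')[240:320,225:325]
cv2.imwrite('pics/c1.png',np.hstack([cv2.resize(a,(400,400),interpolation=cv2.INTER_CUBIC),cv2.resize(b,(400,320),interpolation=cv2.INTER_CUBIC)[:, :].copy() if 0 else cv2.copyMakeBorder(cv2.resize(b,(400,320),interpolation=cv2.INTER_CUBIC),0,80,0,0,cv2.BORDER_CONSTANT)]))
a=cv2.imread('pics/top0.png')[130:240,360:450];b=cv2.imread('pics/side0.png')[100:210,295:385]
cv2.imwrite('pics/c2.png',np.hstack([cv2.resize(x,(390,477),interpolation=cv2.INTER_CUBIC) for x in(a,b)]))
E
```

```text
(no output)
```

View pics/c1.png

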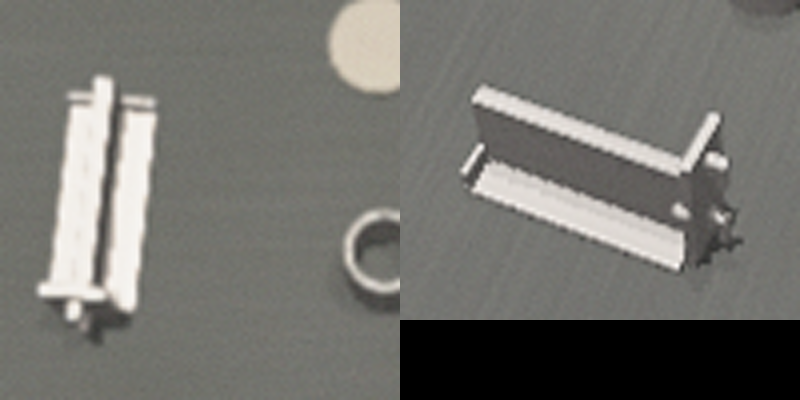

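View pics/c2.png

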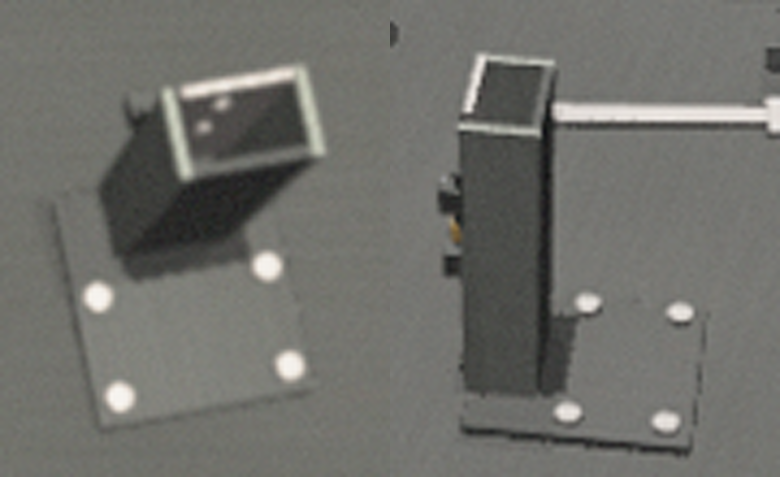

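```bash
cat > fit.py <<'E'
from h import *
from scipy.optimize import least_squares
obs=[('top0',255.75,150,[130,0,55]),('top0',240,202.5,[3,18,82]),('top0',256.2,203.5,[3,-18,82]),('top0',247.5,154.2,[129,25,19]),('top0',268.7,155.7,[129,-25,19]),('top0',263.7,207.5,[6,-25,5]),
('side0',246.2,263.7,[130,0,55]),('side0',303.7,269.5,[3,-18,82]),('side0',297,283,[3,18,82])]
def pose(p,z0=0):
    Rz=R.from_euler('z',p[2]).as_matrix(); return lambda q:np.array(q)@Rz.T+[p[0],p[1],z0]
def f(p):
    T=pose(p); return np.concatenate([proj(o[0],T(o[3]))[0]-o[1:3] for o in obs])
r=least_squares(f,[500,150,0]);print(r.x,np.round(r.fun,1)); print('grip',pose(r.x)([62,0,38]))
E
python3 fit.py
python3 - <<'E'
from h import *
print('post top')
for u,v in [(165,90),(187,178),(305,65),(322,155)]: print(atz('top0',360+u/4.333,130+v/4.333,193).round(1))
for u,v in [(480,55),(555,62),(545,130),(460,125)]: print(atz('side0',295+(u-390)/4.333,100+v/4.333,193).round(1))
print('base')
for u,v in [(125,258),(245,240),(60,205),(100,425),(310,380)]: print(atz('top0',360+u/4.333,130+v/4.333,0).round(1))
for u,v in [(465,390),(540,393)]: print(atz('side0',295+(u-390)/4.333,100+v/4.333,0).round(1))
print('stub,disc',atz('top0',327,188,60),atz('top0',324,141,5))
E
```

```text
[ 4.47636050e+02  1.76231388e+02 -1.18085949e-01] [ 0.2  0.1 -0.5 -0.1 -0.1  0.5 -0.5 -0.4 -0.4  0.1 -0.7  0.9 -1.2 -0.9
  1.1 -0.9 -0.3 -0.6]
grip [509.20427937 168.92706225  38.        ]
post top
[ 529.6 -133.3  193. ]
[ 488.3 -140.9  193. ]
[ 540.1 -198.3  193. ]
[ 497.8 -203.1  193. ]
[ 539.3 -196.2  193. ]
[ 499.2 -201.9  193. ]
[ 487.  -142.3  193. ]
[ 529.8 -133.4  193. ]
base
[ 489.6 -146.4    0. ]
[ 498.2 -213.3    0. ]
[ 520.1 -112.1    0. ]
[ 398.2 -128.     0. ]
[ 419.9 -244.     0. ]
[ 532.1 -139.6    0. ]
[ 490.1 -150.     0. ]
stub,disc [484.61308269   2.96587061  60.        ] [610.51538695   4.21672906   5.        ]
```

The plain steel arm is at top (255,180) / side (275,283). The blue ones (242,105), (227,258), (446,295) and the pink one (187,332) in the top view are look-alikes. The crop shows plain steel with the tabs towards the robot, so the steel one is the arm I want. The upright is at top (405,175), with its slotted face towards +x.

I'll look at the strip with the wrist camera first.

```bash
cat > go.py <<'E'
import sys
from h import *
# go.py x y z yaw tiltdeg : target TCP; yaw = world yaw of tool x; tilt: tool z leans toward -x_t dir
def tgt(yaw,tilt=0):
    B=np.array([[1,0,0],[0,-1,0],[0,0,-1.]])
    return R.from_euler('z',yaw)*R.from_euler('y',np.radians(tilt))*R.from_matrix(B)
if __name__=='__main__':
    a=[float(v) for v in sys.argv[1:]]
    s=bot.observe(); R0=rot(s['eef_rot']); Rt=tgt(a[3],a[4])
    d=R0.inv().apply(np.array(a[:3])-s['tcp_pos']); rv=(R0.inv()*Rt).as_rotvec()
    x=R0.apply([1,0,0]);z=R0.apply([0,0,1])
    print('t %.2f'%s['t'],'tcp',np.round(s['tcp_pos'],1),'yaw %.3f'%np.arctan2(x[1],x[0]),'z',z.round(3),'F',np.round(s['wrist_force'],1),'w %.1f'%s['gripper_width'])
    print('row', (d/1000).round(4).tolist(), rv.round(4).tolist())
E
python3 go.py 600 -150 280 0.16 30
```

```text
t 0.15 tcp [ 186.8 -622.   236.9] yaw 0.292 z [-0.     0.001 -1.   ] F [-0.2  0.1 -0.8] w 91.8
row [0.5315, -0.3332, -0.0425] [0.033, -0.5228, 0.1293]
```

```bash
python3 -m handwheel '[[[0.04,-0.025,-0.04,0,0,0,-1],[0.08,-0.05,-0.05,0,0,0,-1],[0.12,-0.075,-0.06,0,0,0,-1],[0.16,-0.1,-0.06,0,0,0,-1],[0.2,-0.125,-0.06,0,0,0,-1]]]'; python3 go.py 600 -150 280 0.16 30
```

```text
t: 0.65
tcp_pos: [342.9, -444.8, 298.4]
eef_rot: [0.001, 0.989, 0.145, 0.0]
wrist_force: [0.4, 0.1, 0.6]
gripper_width: 92.0
t 0.65 tcp [ 342.9 -444.8  298.4] yaw 0.291 z [ 0.001 -0.001 -1.   ] F [0.4 0.1 0.6] w 92.0
row [0.331, -0.2086, 0.0182] [0.0356, -0.5232, 0.128]
```

```bash
python3 -m handwheel '[[[0.04,-0.025,0,0,-0.1,0.03,-1],[0.08,-0.05,0,0,-0.2,0.06,-1],[0.12,-0.075,0,0.02,-0.3,0.09,-1],[0.16,-0.1,0,0.03,-0.4,0.12,-1],[0.2,-0.125,0,0.035,-0.523,0.128,-1]]]'; python3 go.py 600 -150 280 0.16 30
```

```text
t: 1.15
tcp_pos: [498.1, -268.7, 298.8]
eef_rot: [0.022, 0.963, 0.076, -0.26]
wrist_force: [0.2, -0.9, 0.5]
gripper_width: 91.7
t 1.15 tcp [ 498.1 -268.7  298.8] yaw 0.156 z [-0.496 -0.082 -0.864] F [ 0.2 -0.9  0.5] w 91.7
row [0.1123, -0.1013, -0.044] [0.0015, 0.0035, -0.0036]
```

```bash
python3 -m handwheel '[[[0.04,-0.034,-0.015,0,0,0,-1],[0.08,-0.068,-0.03,0,0,0,-1],[0.112,-0.1,-0.044,0,0,0,-1],[0.112,-0.1,-0.044,0,0,0,-1],[0.112,-0.1,-0.044,0,0,0,-1]]]'; python3 -c "
from h import *
shot('wrist','w1')"
```

```text
t: 1.65
tcp_pos: [599.5, -148.3, 278.5]
eef_rot: [0.02, 0.962, 0.08, -0.259]
wrist_force: [-0.5, 0.4, 0.4]
gripper_width: 91.5
```

View pics/w1.png

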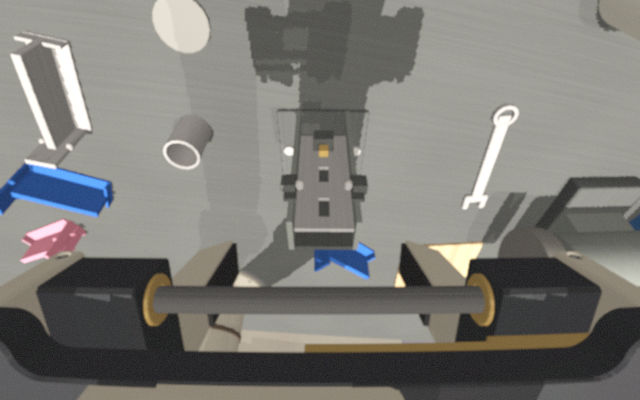

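```bash
python3 - <<'E'
from h import *
a=cv2.imread('pics/w1.png')[100:260,265:385]
cv2.imwrite('pics/c3.png',cv2.resize(a,(450,600),interpolation=cv2.INTER_CUBIC))
E
```

```text
(no output)
```

View pics/c3.png

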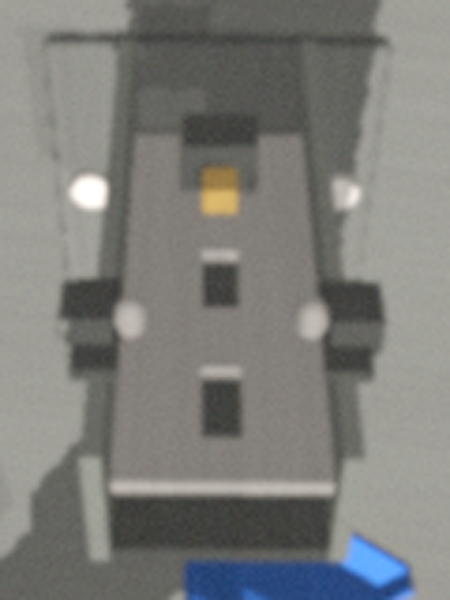

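```bash
cat > fitu.py <<'E'
from h import *
from scipy.optimize import least_squares
def C(u,v): return 265+u/3.75-0.37,100+v/3.75-0.37
obs=[('w1',*C(110,483),[30,26,188]),('w1',*C(335,483),[30,-26,188]),
('w1',*C(202,437),[30,5,174]),('w1',*C(242,437),[30,-5,174]),('w1',*C(201,367),[30,5,151]),('w1',*C(242,367),[30,-5,151]),
('w1',*C(203,306),[30,5,129]),('w1',*C(239,306),[30,-5,129]),('w1',*C(203,250),[30,5,106]),('w1',*C(239,250),[30,-5,106])]
def pose(p):
    Rz=R.from_euler('z',p[2]).as_matrix(); return lambda q:np.array(q)@Rz.T+[p[0],p[1],p[3]]
def f(p,obs=obs):
    T=pose(p); return np.concatenate([proj(o[0],T(o[3]))[0]-o[1:3] for o in obs])
if __name__=='__main__':
    r=least_squares(f,[513,-168,.16,0]);print(r.x.round(3),'home',pose(r.x)([30,0,90]).round(1));print(np.round(r.fun.reshape(-1,2),1).tolist())
    J=r.jac;print('sd',np.sqrt(np.diag(np.linalg.inv(J.T@J)))*.5)
    T=pose(r.x)
    for n in('top0','side0'): print(n,proj(n,T([[30,26,188],[30,-26,188],[30,0,188]])).round(1).tolist())
E
python3 fitu.py
```

```text
[ 5.05224e+02 -1.68402e+02  1.67000e-01  1.11540e+01] home [ 534.8 -163.4  101.2]
[[-0.0, -0.0], [0.3, -0.0], [-0.2, -0.1], [0.4, -0.1], [0.2, -0.0], [-0.1, -0.0], [-0.3, 0.2], [0.2, 0.2], [-0.2, 0.0], [-0.2, 0.0]]
sd [1.22608558 0.58127787 0.01755572 1.17077685]
top0 [[400.9, 149.4], [426.6, 144.7], [413.8, 147.0]]
side0 [[311.4, 125.4], [314.8, 112.2], [313.2, 118.7]]
```

```bash
python3 go.py 610 -152 235 0.167 50
```

```text
t 1.70 tcp [ 598.7 -150.9  279.1] yaw 0.162 z [-0.495 -0.08  -0.865] F [-0.   0.1  0.4] w 91.6
row [0.0316, 0.0029, 0.0327] [-0.0038, -0.3476, -0.0034]
```

```bash
python3 -m handwheel '[[[0.03,0.003,0,0,-0.12,0,-1],[0.03,0.003,0.02,0,-0.24,0,-1],[0.0316,0.003,0.0327,0,-0.348,0,-1],[0.0316,0.003,0.0327,0,-0.348,0,-1],[0.0316,0.003,0.0327,0,-0.348,0,-1]]]'; python3 -c "
from h import *
shot('wrist','w2')
K=cam('w2');print(K[2].round(2))
exec(open('fitu.py').read().split('if __name__')[0])
print(proj('w2',pose([505.2,-168.4,.167,11.15])([[30,26,188],[30,-5,106]])))
"; python3 go.py 610 -152 235 0.167 50
```

```text
t: 2.2
tcp_pos: [595.4, -157.6, 221.6]
eef_rot: [0.028, 0.907, 0.073, -0.413]
wrist_force: [-0.0, -0.6, -1.6]
gripper_width: 91.9
[[ 1.6000e-01  4.0000e-01  9.0000e-01  7.5799e+02]
 [-9.9000e-01  7.0000e-02  1.4000e-01 -1.3176e+02]
 [-1.0000e-02 -9.2000e-01  4.0000e-01  2.5663e+02]
 [ 0.0000e+00  0.0000e+00  0.0000e+00  1.0000e+00]]
[[279.40014741 255.62467487]
 [321.61609968 160.93174406]]
t 2.25 tcp [ 596.  -158.6  223.8] yaw 0.158 z [-0.744 -0.117 -0.658] F [-0.2 -2.1  1.9] w 92.0
row [0.0014, -0.0044, -0.0186] [-0.0083, -0.0194, -0.0059]
```

View pics/w2.png

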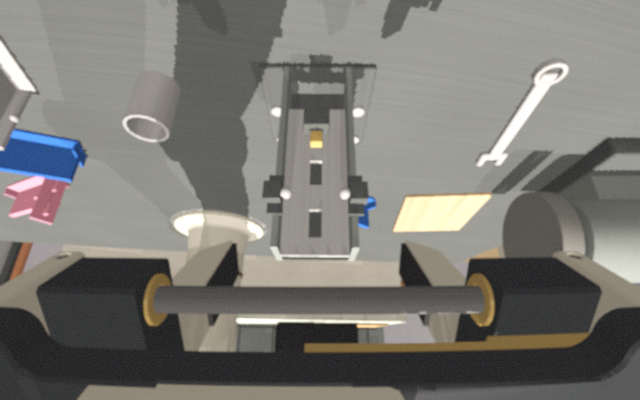

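```bash
python3 - <<'E'
from h import *
shot('wrist','w3');print(bot.observe()['qd'].round(3),bot.observe()['joint_positions'].round(2))
shot('wrist','w4')
a=cv2.imread('pics/w4.png')[60:270,250:390]
cv2.imwrite('pics/c4.png',cv2.resize(a,(400,600),interpolation=cv2.INTER_CUBIC))
for n in('w2','w3','w4'):print(cam(n)[2][:3,3].round(1))
E
```

```text
[ 0.074 -0.043 -0.249 -0.014  0.106 -0.    -0.098] [-0.07  1.03  0.4   0.94 -0.01  2.01 -1.12]
[ 758.  -131.8  256.6]
[ 758.5 -132.5  258.9]
[ 759.1 -131.6  259.5]
```

View pics/c4.png

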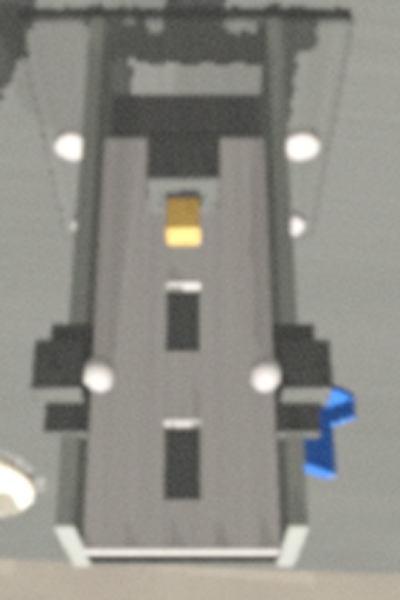

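```bash
cat > fit2.py <<'E'
import fitu
from fitu import *
def D(u,v): return 250+u/2.857-0.33,60+v/2.857-0.33
ob2=[('w4',*D(87,548),[30,26,188]),('w4',*D(281,548),[30,-26,188]),('w4',*D(163,498),[30,5,174]),('w4',*D(201,498),[30,-5,174]),('w4',*D(163,420),[30,5,151]),('w4',*D(201,420),[30,-5,151]),
('w4',*D(166,350),[30,5,129]),('w4',*D(201,350),[30,-5,129]),('w4',*D(166,282),[30,5,106]),('w4',*D(201,282),[30,-5,106])]
for o in (ob2,fitu.obs+ob2):
    r=least_squares(f,[513,-168,.16,0],args=(o,));print(r.x.round(3),'home',pose(r.x)([30,0,90]).round(1));print(np.round(r.fun.reshape(-1,2),1).tolist())
    J=r.jac;print('sd',np.sqrt(np.diag(np.linalg.inv(J.T@J)))*.5)
print(proj('top0',pose(r.x)([[30,26,188],[30,-26,188]])),proj('side0',pose(r.x)([[30,26,188],[30,-26,188]])))
E
python3 fit2.py
```

```text
[ 5.03959e+02 -1.68957e+02  1.76000e-01  9.67000e+00] home [ 533.5 -163.7   99.7]
[[-1.0, 0.2], [-0.1, -0.2], [0.4, -0.1], [0.0, -0.2], [0.8, -0.1], [-0.1, -0.2], [0.1, 0.1], [-0.1, -0.0], [0.4, 0.3], [-0.2, 0.1]]
sd [0.97935388 0.93853153 0.03210631 0.4231333 ]
[ 5.03718e+02 -1.68769e+02  1.69000e-01  9.62700e+00] home [ 533.3 -163.7   99.6]
[[0.3, -0.3], [0.1, -0.3], [-0.1, -0.3], [0.4, -0.3], [0.2, -0.1], [-0.2, -0.1], [-0.2, 0.3], [0.2, 0.3], [-0.2, 0.2], [-0.3, 0.2], [-1.1, 0.2], [-0.1, -0.1], [0.3, -0.1], [-0.0, -0.1], [0.7, -0.1], [-0.1, -0.1], [0.1, 0.2], [-0.2, 0.1], [0.4, 0.3], [-0.2, 0.3]]
sd [0.40920862 0.46304444 0.01549358 0.25922187]
[[400.98796738 150.38819076]
 [426.58124071 145.60651069]] [[312.15417375 126.03588453]
 [315.49581128 112.75950609]]
```

```bash
python3 go.py 590 -100 270 0.1 0
```

```text
t 2.35 tcp [ 597.1 -156.5  224. ] yaw 0.163 z [-0.742 -0.117 -0.66 ] F [0.7 1.1 0. ] w 91.6
row [-0.0331, -0.0571, -0.0317] [0.0223, 0.8498, 0.0573]
```

```bash
python3 -m handwheel '[[[0,-0.02,-0.04,0,0.14,0,-1],[-0.02,-0.04,-0.04,0,0.29,0,-1],[-0.033,-0.057,-0.0317,0.01,0.43,0.02,-1],[-0.033,-0.057,-0.0317,0.02,0.58,0.04,-1],[-0.033,-0.057,-0.0317,0.022,0.73,0.057,-1]]]'; python3 go.py 509.2 168.9 180 -0.118 0
```

```text
t: 2.85
tcp_pos: [591.2, -96.8, 272.4]
eef_rot: [0.001, 0.997, 0.052, -0.055]
wrist_force: [0.3, -0.7, 0.2]
gripper_width: 91.5
t 2.85 tcp [591.2 -96.8 272.4] yaw 0.105 z [-0.11  -0.008 -0.994] F [ 0.3 -0.7  0.2] w 91.5
row [-0.0432, -0.2725, 0.0987] [0.0089, 0.1102, 0.2228]
```

```bash
python3 -m handwheel '[[[-0.007,-0.045,0.005,0,0.03,0.04,-1],[-0.014,-0.09,0.02,0,0.06,0.08,-1],[-0.021,-0.135,0.035,0,0.09,0.13,-1],[-0.028,-0.18,0.05,0.009,0.11,0.17,-1],[-0.035,-0.225,0.07,0.009,0.11,0.223,-1]]]'; python3 go.py 509.2 168.9 180 -0.118 0
```

```text
t: 3.35
tcp_pos: [523.7, 124.1, 206.9]
eef_rot: [-0.0, 0.998, -0.06, -0.003]
wrist_force: [1.5, -0.5, -0.4]
gripper_width: 91.4
t 3.35 tcp [523.7 124.1 206.9] yaw -0.120 z [-0.006  0.001 -1.   ] F [ 1.5 -0.5 -0.4] w 91.4
row [-0.0195, -0.0428, 0.0271] [-0.0005, 0.0064, -0.0016]
```

```bash
python3 -m handwheel '[[[-0.0195,-0.0428,0.027,0,0.006,-0.0016,-1],[-0.0195,-0.0428,0.027,0,0.006,-0.0016,-1],[-0.0195,-0.0428,0.027,0,0.006,-0.0016,-1]]]'; python3 -c "
from h import *
shot('wrist','w5')
exec(open('fit.py').read().split('r=least')[0])
T=pose([447.6,176.2,-.118])
q=proj('w5',T([[62,5,55],[62,-5,55],[130,5,55],[130,-5,55],[0,18,82],[0,-18,82],[130,25,19],[130,-25,19]]));print(q.round(1).tolist())
a=cv2.imread('pics/w5.png')
for p in q: cv2.circle(a,tuple(int(round(v)) for v in p),2,(0,0,255),-1)
cv2.imwrite('pics/w5a.png',a)
"; python3 go.py 509.2 168.9 31 -0.118 0
```

```text
t: 3.65
tcp_pos: [508.3, 168.9, 178.3]
eef_rot: [0.001, 0.998, -0.056, -0.003]
wrist_force: [0.3, 0.2, 0.2]
gripper_width: 91.6
[[313.2, 199.9], [324.2, 200.0], [313.2, 122.9], [325.1, 122.9], [298.1, 275.5], [338.6, 275.7], [292.8, 120.8], [345.2, 121.2]]
t 3.70 tcp [509.7 166.9 178.9] yaw -0.116 z [-0.004 -0.001 -1.   ] F [ 1.3 -0.5  0.9] w 91.7
row [-0.0002, -0.0022, 0.1479] [0.0019, 0.0037, 0.0023]
```

View pics/w5a.png

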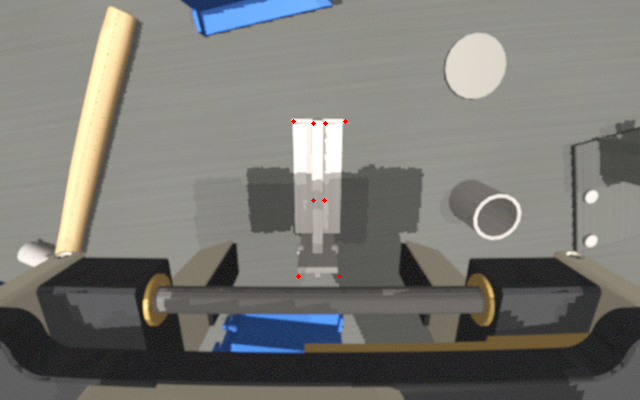

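The red model points sit on the arm: rib end at (319,123), lip at (293–345,121), spine top at (298–339,275). The pose is confirmed, so I'm descending to grip.

```bash
python3 -m handwheel '[[[0,-0.001,0.045,0,0.003,0,-1],[0,-0.001,0.09,0,0.003,0,-1],[0,-0.001,0.12,0,0.003,0,-1],[0,-0.001,0.138,0,0.003,0,-1],[0,-0.001,0.147,0,0.003,0,-1]]]'; python3 go.py 509.2 168.9 31 -0.118 0
```

```text
t: 4.2
tcp_pos: [509.6, 165.1, 30.2]
eef_rot: [0.002, 0.998, -0.06, -0.001]
wrist_force: [-0.8, -0.3, -0.2]
gripper_width: 91.7
t 4.20 tcp [509.6 165.1  30.2] yaw -0.121 z [-0.003 -0.003 -1.   ] F [-0.8 -0.3 -0.2] w 91.7
row [-0.0008, -0.0038, -0.0008] [0.0033, 0.0025, -0.0027]
```

```bash
python3 -m handwheel '[[[0,-0.002,0,0.002,0,0,-1],[0,-0.002,0,0.002,0,0,0.5],[0,-0.002,0,0.002,0,0,1],[0,-0.002,0,0.002,0,0,1],[0,-0.002,0,0.002,0,0,1]]]'; python3 -m handwheel '[[[0,0,0,0,0,0,1],[0,0,0,0,0,0,1],[0,0,0,0,0,0,1]]]';python3 go.py 509.2 168.9 31 -0.118 0
```

```text
t: 4.7
tcp_pos: [509.9, 169.1, 31.6]
eef_rot: [0.0, 0.998, -0.059, -0.0]
wrist_force: [-0.6, -1.0, -0.4]
gripper_width: 64.3
t: 5.0
tcp_pos: [509.4, 168.9, 30.8]
eef_rot: [0.001, 0.998, -0.059, -0.001]
wrist_force: [0.2, -0.1, -0.5]
gripper_width: 40.2
t 5.00 tcp [509.4 168.9  30.8] yaw -0.118 z [-0.002 -0.001 -1.   ] F [ 0.2 -0.1 -0.5] w 40.2
row [-0.0002, 0.0, -0.0002] [0.0012, 0.0018, -0.0001]
```

```bash
python3 -m handwheel '[[[0,0,0,0,0,0,1],[0,0,0,0,0,0,1],[0,0,0,0,0,0,1],[0,0,0,0,0,0,1],[0,0,0,0,0,0,1]]]'; python3 -m handwheel '[[[0,0,0,0,0,0,1],[0,0,0,0,0,0,1]]]'; python3 go.py 509.2 168.9 31 -0.118 0
```

```text
t: 5.5
tcp_pos: [509.4, 169.0, 30.8]
eef_rot: [0.0, 0.998, -0.059, -0.001]
wrist_force: [-0.8, 0.1, -0.8]
gripper_width: 9.5
t: 5.7
tcp_pos: [509.4, 169.0, 30.8]
eef_rot: [0.0, 0.998, -0.059, -0.001]
wrist_force: [0.6, 0.3, -0.8]
gripper_width: 9.5
t 5.70 tcp [509.4 169.   30.8] yaw -0.118 z [-0.002 -0.001 -1.   ] F [ 0.6  0.3 -0.8] w 9.5
row [-0.0002, 0.0001, -0.0002] [0.001, 0.0017, -0.0001]
```

```bash
python3 -m handwheel '[[[0,0,-0.02,0,0,0,1],[0,0,-0.06,0,0,0,1],[0,0,-0.1,0,0,0,1],[0,0,-0.13,0,0,0,1],[0,0,-0.15,0,0,0,1]]]'; python3 go.py 644 -145 180 0.169 0
```

```text
t: 6.2
tcp_pos: [510.1, 168.8, 182.8]
eef_rot: [0.0, 0.998, -0.059, -0.0]
wrist_force: [0.9, 0.5, -4.0]
gripper_width: 9.7
t 6.20 tcp [510.1 168.8 182.8] yaw -0.119 z [-0. -0. -1.] F [ 0.9  0.5 -4. ] w 9.7
row [0.1702, 0.2958, 0.0029] [0.0003, 0.0003, -0.2877]
```

```bash
python3 -m handwheel '[[[0.02,0.03,0,0,0,-0.04,1],[0.045,0.07,0,0,0,-0.08,1],[0.065,0.11,0,0,0,-0.12,1],[0.085,0.15,0,0,0,-0.16,1],[0.11,0.19,0,0,0,-0.2,1]]]'; python3 go.py 644 -145 180 0.169 0
```

```text
t: 6.7
tcp_pos: [595.4, -34.2, 180.0]
eef_rot: [0.0, 0.999, 0.042, -0.002]
wrist_force: [2.8, 0.3, -4.2]
gripper_width: 9.7
t 6.70 tcp [595.4 -34.2 180. ] yaw 0.084 z [-0.004 -0.001 -1.   ] F [ 2.8  0.3 -4.2] w 9.7
row [0.0391, 0.1145, -0.0001] [0.0001, 0.0045, -0.0854]
```

```bash
python3 -m handwheel '[[[0.013,0.035,0,0,0.004,-0.03,1],[0.026,0.07,0,0,0.004,-0.06,1],[0.035,0.1,0,0,0.004,-0.085,1],[0.039,0.1145,0,0,0.004,-0.085,1],[0.039,0.1145,0,0,0.004,-0.085,1]]]'; python3 go.py 644 -145 142 0.169 0
```

```text
t: 7.2
tcp_pos: [643.9, -147.0, 180.0]
eef_rot: [0.001, 0.997, 0.081, 0.0]
wrist_force: [-1.3, 0.1, -3.3]
gripper_width: 9.8
t 7.20 tcp [ 643.9 -147.   180. ] yaw 0.162 z [ 0.    -0.002 -1.   ] F [-1.3  0.1 -3.3] w 9.8
row [0.0005, -0.0021, 0.038] [0.0021, -0.0001, -0.0074]
```

```bash
python3 -m handwheel '[[[0,-0.001,0.02,0.001,0,-0.005,1],[0,-0.001,0.037,0.001,0,-0.005,1],[0,-0.001,0.0375,0.001,0,-0.005,1],[0,-0.001,0.0375,0.001,0,-0.005,1]]]'; python3 go.py 644 -145 142 0.169 0
python3 - <<'E'
from h import *
shot('wrist','w6'); shot('side','s6'); shot('top','t6')
a=cv2.imread('pics/s6.png')[90:230,260:360];b=cv2.imread('pics/w6.png')[130:330,240:400]
cv2.imwrite('pics/c6.png',np.hstack([cv2.resize(a,(400,560),interpolation=cv2.INTER_CUBIC),cv2.resize(b,(400,560),interpolation=cv2.INTER_CUBIC)]))
E
```

```text
t: 7.6
tcp_pos: [643.8, -141.1, 142.5]
eef_rot: [-0.001, 0.996, 0.086, -0.0]
wrist_force: [0.7, -0.8, -3.4]
gripper_width: 9.7
t 7.60 tcp [ 643.8 -141.1  142.5] yaw 0.173 z [-0.     0.001 -1.   ] F [ 0.7 -0.8 -3.4] w 9.7
row [-0.0005, 0.0039, 0.0005] [-0.0014, 0.0002, 0.004]
```

View pics/c6.png

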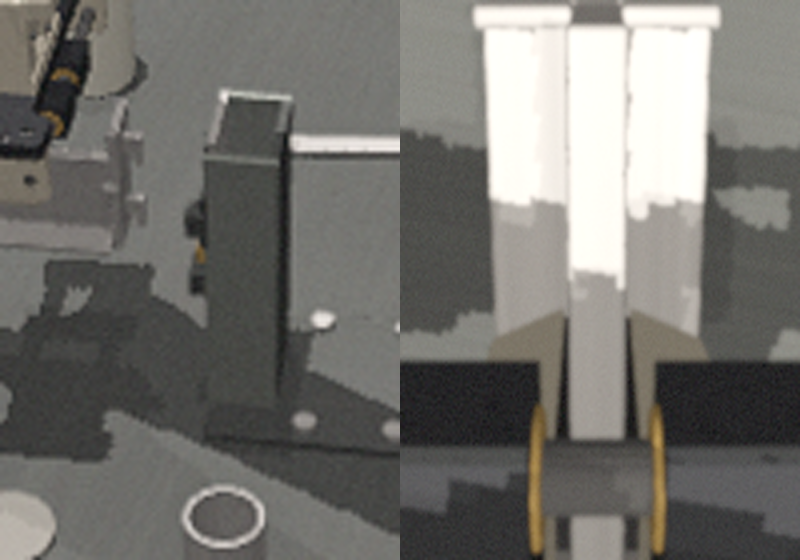

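View pics/w6.png

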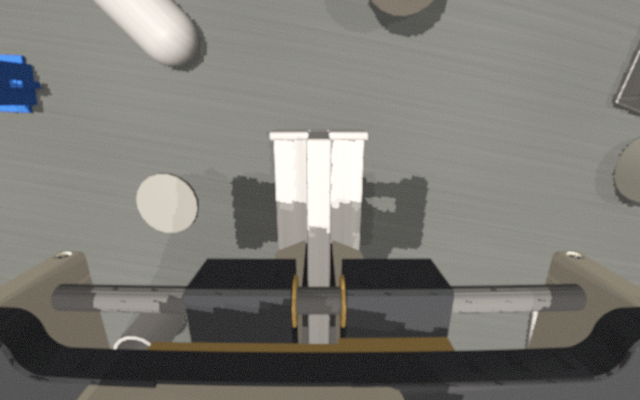

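```bash
for i in 1 2 3; do python3 -m handwheel '[[[0,0,0,0,0,0,1]]]' | grep -v grip; done; python3 - <<'E'
from h import *
exec(open('fit.py').read().split('r=least')[0])
s=bot.observe();print(s['tcp_pos'])
x=rot(s['eef_rot']).apply([1,0,0]);yaw=np.arctan2(x[1],x[0])
S=json.load(open('pics/s6.json'));tp=np.array(S['tcp_pos']);print(tp)
o=tp[:2]-62*x[:2]
T=pose([o[0],o[1],yaw],tp[2]-30.8)
print('pred tabs/spine', proj('s6',T([[-11,3,71],[-11,3,26],[0,18,82],[0,-18,82],[0,25,0],[6,25,0]])).round(1).tolist())
exec(open('fitu.py').read().split('if __name__')[0])
U=pose([503.7,-168.8,.169,9.6]);print('telltale',proj('s6',U([[34,0,95],[30,31,193-9.6],[30,-31,193-9.6]])).round(1))
E
```

```text
t: 7.85
tcp_pos: [645.3, -142.7, 144.4]
eef_rot: [0.0, 0.996, 0.086, 0.002]
wrist_force: [0.6, -0.6, -3.8]
t: 7.95
tcp_pos: [645.0, -142.7, 144.1]
eef_rot: [-0.0, 0.996, 0.086, 0.002]
wrist_force: [0.2, 0.0, -3.7]
t: 8.05
tcp_pos: [644.8, -142.7, 143.8]
eef_rot: [-0.0, 0.996, 0.086, 0.001]
wrist_force: [-0.1, 0.2, -4.2]
[ 644.82202707 -142.71093214  143.80115569]
[ 644.62779124 -141.65862419  143.42991601]
pred tabs/spine [[296.0, 124.5], [296.7, 140.2], [289.8, 124.0], [292.6, 114.8], [290.9, 154.3], [288.4, 154.1]]
telltale [[312.7 151.3]
 [311.9 129. ]
 [315.8 113.2]]
```

```bash
python3 - <<'E'
from h import *
exec(open('fitu.py').read().split('if __name__')[0])
for dz in (9.6,8,11):
    U=pose([503.7,-168.8,.169,dz]);print(dz,proj('s6',U([[35,19,139],[35,-19,139],[35,0,139],[38,0,95],[38,0,85]])).round(1).tolist())
a=cv2.imread('pics/s6.png')[125:175,290:330]
cv2.imwrite('pics/c7.png',cv2.resize(a,(480,600),interpolation=cv2.INTER_CUBIC))
E
```

```text
9.6 [[310.8, 141.4], [313.2, 131.6], [312.0, 136.5], [311.0, 151.1], [311.1, 154.4]]
8 [[310.8, 142.0], [313.2, 132.2], [312.0, 137.0], [311.0, 151.7], [311.1, 154.9]]
11 [[310.8, 141.0], [313.2, 131.1], [312.0, 136.0], [311.0, 150.7], [311.1, 153.9]]
```

View pics/c7.png

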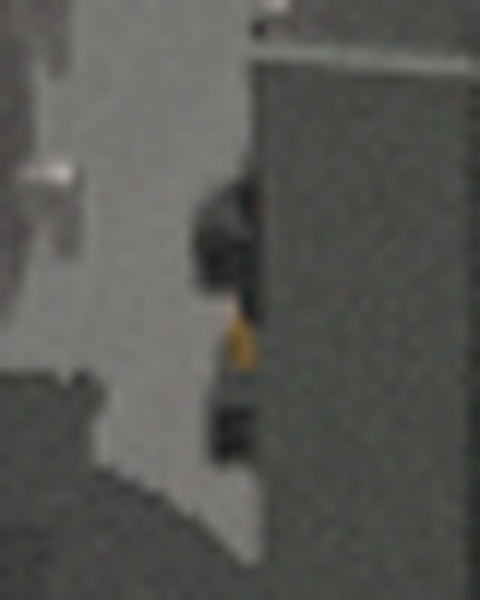

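```bash
cat > st.py <<'E'
from h import *
s=bot.observe();X=rot(s['eef_rot']).apply([1,0,0]);yaw=np.arctan2(X[1],X[0])
Z=rot(s['eef_rot']).apply([0,0,1])
U=R.from_euler('z',.169)
t=np.array(s['tcp_pos']); o=t-62*X+30.8*Z
p=U.inv().apply(o-[503.7,-168.8,0]); F=U.inv().apply(s['wrist_force'])
print('t %.2f'%s['t'],'arm x %.1f (flush 30) y %.1f z %.1f (home~100.3; +%.1f)'%(p[0],p[1],p[2],p[2]-100.3),'dyaw %.3f'%(yaw-.169),'pitch %.4f roll %.4f'%(X[2],Z@U.apply([0,1,0])),'F(up) ',F.round(1),'w %.1f'%s['gripper_width'],'q6 %.2f'%s['joint_positions'][5])
E
for i in 1 2; do python3 -m handwheel '[[[0,0,0,0,0,0,1],[0,0,0,0,0,0,1]]]' >/dev/null; python3 st.py; done
```

```text
t 8.25 arm x 81.4 (flush 30) y 1.9 z 112.5 (home~100.3; +12.2) dyaw 0.003 pitch 0.0020 roll 0.0003 F(up)  [ 0.7 -0.3 -3.6] w 9.6 q6 0.96
t 8.45 arm x 81.4 (flush 30) y 1.9 z 112.4 (home~100.3; +12.1) dyaw 0.003 pitch 0.0019 roll 0.0002 F(up)  [ 0.1 -0.2 -3.4] w 9.9 q6 0.96
```

```bash
python3 -m handwheel '[[[-0.01,0.002,0.0005,0,0.002,-0.003,1],[-0.02,0.002,0.0005,0,0.002,-0.003,1],[-0.025,0.002,0.0005,0,0.002,-0.003,1],[-0.028,0.002,0.0005,0,0.002,-0.003,1],[-0.03,0.002,0.0005,0,0.002,-0.003,1]]]' >/dev/null; python3 -m handwheel '[[[0,0,0,0,0,0,1],[0,0,0,0,0,0,1],[0,0,0,0,0,0,1]]]' >/dev/null; python3 st.py;  python3 -m handwheel '[[[0,0,0,0,0,0,1],[0,0,0,0,0,0,1],[0,0,0,0,0,0,1]]]' >/dev/null; python3 st.py
```

```text
t 9.25 arm x 51.8 (flush 30) y -0.2 z 111.8 (home~100.3; +11.5) dyaw 0.006 pitch 0.0043 roll 0.0002 F(up)  [-0.7 -0.5 -2.7] w 9.8 q6 0.92
t 9.55 arm x 51.5 (flush 30) y -0.3 z 111.7 (home~100.3; +11.4) dyaw 0.006 pitch 0.0039 roll 0.0002 F(up)  [ 0.1 -0.9 -4.2] w 10.2 q6 0.92
```

```bash
python3 -m handwheel '[[[-0.002,0,0,0,0,-0.0,1],[-0.004,0,0,0,0,0,1],[-0.006,0,0,0,0.002,0,1],[-0.008,0,0,0,0.002,0,1],[-0.009,0,0,0,0.002,0,1]]]' >/dev/null;python3 st.py;  python3 -m handwheel '[[[-0.0005,0,0,0,0,0,1],[-0.001,0,0,0,0,0,1],[-0.0015,0,0,0,0,0,1],[-0.002,0,0,0,0,0,1],[-0.0025,0,0,0,0,0,1]]]' >/dev/null; python3 st.py; python3 -m handwheel '[[[-0.0005,0,0,0,0,0,1],[-0.001,0,0,0,0,0,1],[-0.0015,0,0,0,0,0,1]]]' >/dev/null; python3 st.py
```

```text
t 10.05 arm x 42.1 (flush 30) y -0.4 z 111.6 (home~100.3; +11.3) dyaw 0.005 pitch 0.0058 roll 0.0003 F(up)  [-0.2  0.2 -3.1] w 9.8 q6 0.91
t 10.55 arm x 40.0 (flush 30) y -0.4 z 111.6 (home~100.3; +11.3) dyaw 0.006 pitch 0.0060 roll 0.0002 F(up)  [-0.5  0.1 -2.8] w 10.0 q6 0.91
t 10.85 arm x 38.5 (flush 30) y -0.4 z 111.6 (home~100.3; +11.3) dyaw 0.006 pitch 0.0060 roll 0.0003 F(up)  [-0.9 -0.4 -3.5] w 9.9 q6 0.91
```

Past 41 mm with no force, which suggests the tabs are entering. I'll continue in small steps.

```bash
for i in 1 2 3; do python3 -m handwheel '[[[-0.0005,0,0,0,0,0,1],[-0.001,0,0,0,0,0,1],[-0.0015,0,0,0,0,0,1]]]' >/dev/null; python3 st.py; done
```

```text
t 11.15 arm x 36.9 (flush 30) y -0.4 z 111.6 (home~100.3; +11.3) dyaw 0.006 pitch 0.0059 roll 0.0002 F(up)  [-0.1 -0.  -3.6] w 9.7 q6 0.90
t 11.45 arm x 35.5 (flush 30) y -0.4 z 111.6 (home~100.3; +11.3) dyaw 0.006 pitch 0.0060 roll 0.0002 F(up)  [ 0.3 -0.4 -4.1] w 9.9 q6 0.90
t 11.75 arm x 33.9 (flush 30) y -0.5 z 111.5 (home~100.3; +11.2) dyaw 0.006 pitch 0.0059 roll 0.0002 F(up)  [ 0.1 -0.2 -4. ] w 10.0 q6 0.90
```

```bash
for i in 1 2 3 4; do python3 -m handwheel '[[[-0.0005,0,0,0,0,0,1],[-0.001,0,0,0,0,0,1]]]' >/dev/null; python3 st.py; done
```

```text
t 11.95 arm x 33.0 (flush 30) y -0.4 z 111.5 (home~100.3; +11.2) dyaw 0.006 pitch 0.0060 roll 0.0002 F(up)  [ 0.7 -0.4 -2.7] w 10.0 q6 0.90
t 12.15 arm x 32.0 (flush 30) y -0.4 z 111.6 (home~100.3; +11.3) dyaw 0.006 pitch 0.0060 roll 0.0002 F(up)  [-0.4 -0.5 -3.5] w 9.7 q6 0.90
t 12.35 arm x 31.0 (flush 30) y -0.5 z 111.5 (home~100.3; +11.2) dyaw 0.006 pitch 0.0059 roll 0.0002 F(up)  [-0.4 -0.1 -2.6] w 10.1 q6 0.90
t 12.55 arm x 29.9 (flush 30) y -0.4 z 111.5 (home~100.3; +11.2) dyaw 0.006 pitch 0.0059 roll 0.0003 F(up)  [-0.6 -0.1 -3.7] w 9.6 q6 0.90
```

```bash
for i in 1 2 3; do python3 -m handwheel '[[[-0.0005,0,0,0,0,0,1],[-0.0005,0,0,0,0,0,1]]]' >/dev/null; python3 st.py; done
python3 - <<'E'
from h import *
shot('side','s8')
a=cv2.imread('pics/s8.png')[100:180,270:340]
cv2.imwrite('pics/c8.png',cv2.resize(a,(525,600),interpolation=cv2.INTER_CUBIC))
E
```

```text
t 12.75 arm x 29.4 (flush 30) y -0.5 z 111.5 (home~100.3; +11.2) dyaw 0.006 pitch 0.0059 roll 0.0003 F(up)  [-0.9 -0.5 -4.5] w 9.6 q6 0.90
t 12.95 arm x 29.2 (flush 30) y -0.5 z 111.6 (home~100.3; +11.3) dyaw 0.006 pitch 0.0063 roll 0.0001 F(up)  [ 1.3  0.2 -3.3] w 9.9 q6 0.90
t 13.15 arm x 29.2 (flush 30) y -0.5 z 111.6 (home~100.3; +11.3) dyaw 0.006 pitch 0.0072 roll -0.0000 F(up)  [ 2.6 -0.4 -4.5] w 9.9 q6 0.89
```

View pics/c8.png

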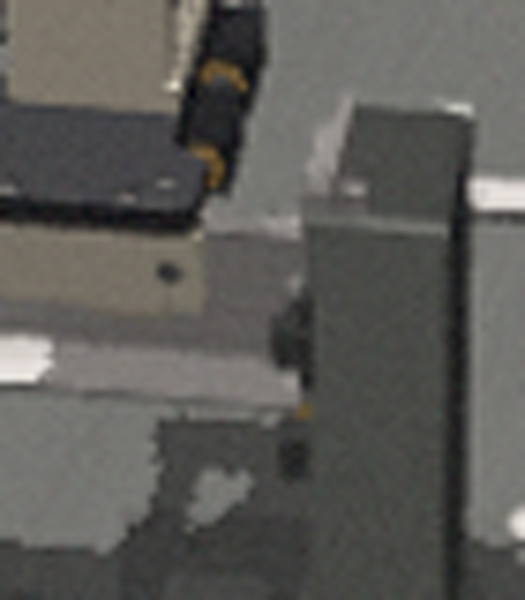

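```bash
for i in 1 2 3; do python3 -m handwheel '[[[0,0,0.0005,0,0,0,1],[0,0,0.001,0,0,0,1],[0,0,0.0015,0,0,0,1]]]' >/dev/null; python3 st.py; done
```

```text
t 13.50 arm x 29.1 (flush 30) y -0.4 z 110.4 (home~100.3; +10.1) dyaw 0.006 pitch 0.0069 roll 0.0001 F(up)  [ 2.6  0.6 -0.2] w 9.8 q6 0.89
t 13.80 arm x 29.0 (flush 30) y -0.5 z 109.2 (home~100.3; +8.9) dyaw 0.006 pitch 0.0070 roll 0.0002 F(up)  [2.4 2.  6. ] w 10.0 q6 0.89
t 14.10 arm x 29.4 (flush 30) y -0.7 z 108.1 (home~100.3; +7.8) dyaw 0.005 pitch 0.0079 roll -0.0002 F(up)  [1.6 1.1 7.9] w 9.8 q6 0.89
```

```bash
for i in 1 2 3; do python3 -m handwheel '[[[0,0,0.0005,0,0,0,1],[0,0,0.001,0,0,0,1]]]' >/dev/null; python3 st.py; done
```

```text
t 14.30 arm x 29.8 (flush 30) y -0.8 z 107.2 (home~100.3; +6.9) dyaw 0.005 pitch 0.0086 roll -0.0004 F(up)  [2.3 0.7 8.3] w 10.1 q6 0.89
t 14.50 arm x 30.1 (flush 30) y -0.9 z 106.4 (home~100.3; +6.1) dyaw 0.006 pitch 0.0092 roll -0.0005 F(up)  [2.9 1.6 7.8] w 9.6 q6 0.88
t 14.70 arm x 30.4 (flush 30) y -0.9 z 105.6 (home~100.3; +5.3) dyaw 0.006 pitch 0.0097 roll -0.0007 F(up)  [ 2.1  1.4 10.8] w 10.0 q6 0.88
```

```bash
for i in 1 2 3; do python3 -m handwheel '[[[-0.0004,0,0.0005,0,0,0,1],[-0.0004,0,0.001,0,0,0,1]]]' >/dev/null; python3 st.py; done; python3 - <<'E'
from h import *
shot('side','s9')
a=cv2.imread('pics/s9.png')[100:180,270:340]
cv2.imwrite('pics/c9.png',cv2.resize(a,(525,600),interpolation=cv2.INTER_CUBIC))
E
```

```text
t 14.90 arm x 30.5 (flush 30) y -1.1 z 105.0 (home~100.3; +4.7) dyaw 0.005 pitch 0.0108 roll -0.0009 F(up)  [ 1.1  1.3 12.9] w 9.5 q6 0.88
t 15.10 arm x 30.6 (flush 30) y -1.2 z 104.5 (home~100.3; +4.2) dyaw 0.005 pitch 0.0119 roll -0.0011 F(up)  [ 2.4  2.7 13.6] w 9.5 q6 0.88
t 15.30 arm x 30.7 (flush 30) y -1.2 z 103.8 (home~100.3; +3.5) dyaw 0.006 pitch 0.0127 roll -0.0013 F(up)  [ 2.8  2.1 14.8] w 9.9 q6 0.87
```

View pics/c9.png

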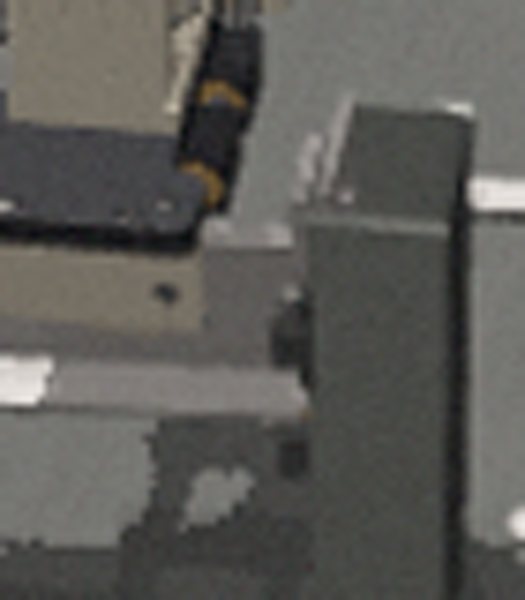

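The arm has turned a little in the pinch grip: I'm pushing 62 mm out from the strip, and the spine top has come away slightly. Pushing directly on the top of the spine avoids that moment. I'll unload, release, check that it hangs, and then push with closed fingertips.

```bash
python3 -m handwheel '[[[0,0,-0.0005,0,0,0,1],[0,0,-0.0012,0,0,0,1],[0,0,-0.002,0,0,0,1],[0,0,-0.002,0,0,0,1]]]'>/dev/null; python3 st.py; python3 -m handwheel '[[[0,0,0,0,0,0,0.6],[0,0,0,0,0,0,0.2],[0,0,0,0,0,0,0],[0,0,0,0,0,0,0],[0,0,0,0,0,0,0]]]'>/dev/null; python3 st.py; python3 - <<'E'
from h import *
shot('side','s10')
a=cv2.imread('pics/s10.png')[100:180,270:340]
cv2.imwrite('pics/c10.png',cv2.resize(a,(525,600),interpolation=cv2.INTER_CUBIC))
E
```

```text
t 15.75 arm x 30.5 (flush 30) y -1.1 z 104.0 (home~100.3; +3.7) dyaw 0.006 pitch 0.0122 roll -0.0016 F(up)  [ 6.7 -0.   2. ] w 10.0 q6 0.88
t 16.25 arm x 26.9 (flush 30) y -0.5 z 102.7 (home~100.3; +2.4) dyaw 0.005 pitch 0.0051 roll 0.0004 F(up)  [ 0.1  0.  -0.5] w 43.8 q6 0.88
```

View pics/c10.png

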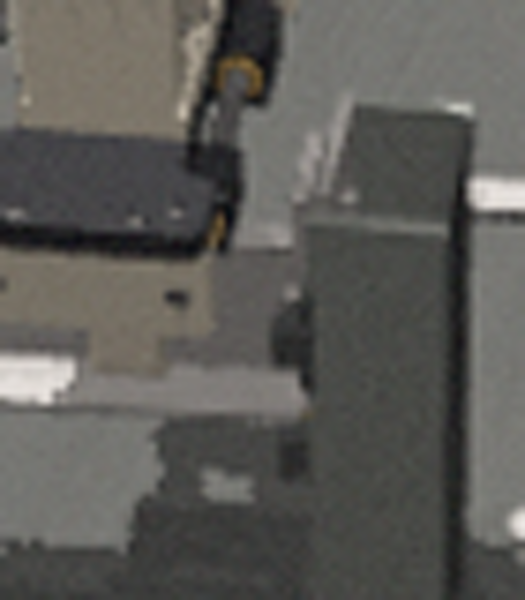

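```bash
python3 -m handwheel '[[[0,0,-0.03,0,0,0,0],[0,0,-0.06,0,0,0,0],[0,0,-0.09,0,0,0,0],[0,0,-0.11,0,0,0,1],[0,0,-0.11,0,0,0,1]]]'>/dev/null;python3 go.py 547.1 -161.4 225 0.169 0; python3 - <<'E'
from h import *
shot('wrist','w11');shot('side','s11')
a=cv2.imread('pics/s11.png')[90:190,240:340]
cv2.imwrite('pics/c11.png',np.hstack([cv2.resize(a,(400,400),interpolation=cv2.INTER_CUBIC),cv2.imread('pics/w11.png')[:,120:520]]))
E
```

```text
t 16.80 tcp [ 593.  -154.8  247.8] yaw 0.175 z [ 0.012  0.    -1.   ] F [-0.6 -0.  -0.8] w 34.4
row [-0.0466, -0.0015, 0.0222] [0.0019, -0.0119, 0.0055]
```

View pics/c11.png

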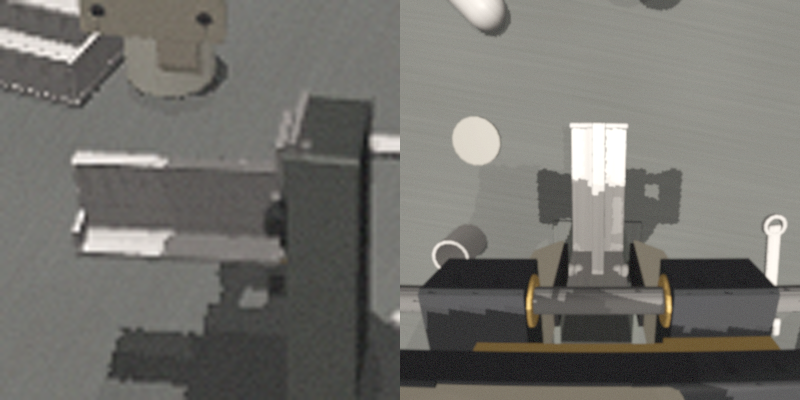

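The arm hangs by itself with its hooks in: rib top from (75,155) to (275,165) in the left half. Next I'll put the closed fingers above the spine top.

```bash
python3 -m handwheel '[[[-0.02,-0.0015,0,0,-0.01,0.005,1],[-0.04,-0.0015,0,0,-0.012,0.0055,1],[-0.0466,-0.0015,0.01,0.002,-0.012,0.0055,1],[-0.0466,-0.0015,0.02,0.002,-0.012,0.0055,1],[-0.0466,-0.0015,0.022,0.002,-0.012,0.0055,1]]]'>/dev/null;python3 -m handwheel '[[[0,0,0,0,0,0,1],[0,0,0,0,0,0,1],[0,0,0,0,0,0,1]]]'; python3 go.py 547.1 -161.4 205 0.169 0; python3 - <<'E'
from h import *
shot('side','s12');shot('top','t12')
a=cv2.imread('pics/s12.png')[90:190,260:360];b=cv2.imread('pics/t12.png')[100:200,370:470]
cv2.imwrite('pics/c12.png',np.hstack([cv2.resize(x,(400,400),interpolation=cv2.INTER_CUBIC) for x in(a,b)]))
E
```

```text
t: 17.7
tcp_pos: [545.6, -160.6, 222.0]
eef_rot: [-0.001, 0.996, 0.085, -0.003]
wrist_force: [1.8, 0.1, 0.5]
gripper_width: 0.3
t 17.70 tcp [ 545.6 -160.6  222. ] yaw 0.170 z [-0.006  0.001 -1.   ] F [1.8 0.1 0.5] w 0.3
row [0.0015, 0.0011, 0.017] [-0.0019, 0.0056, 0.0006]
```

View pics/c12.png

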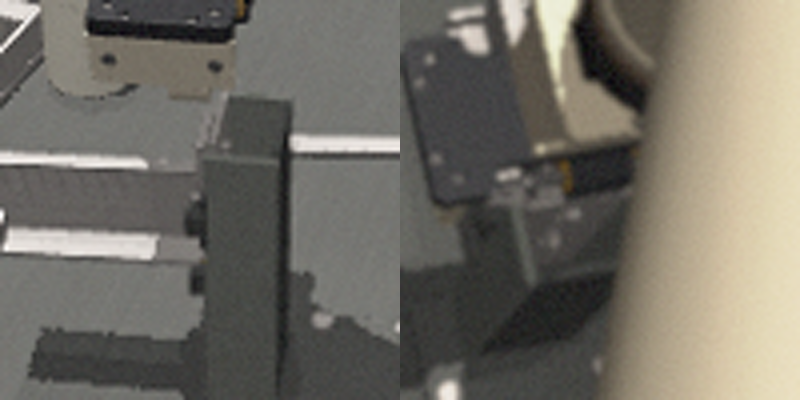

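```bash
python3 -m handwheel '[[[0.0015,0.001,0.004,0,0.0056,0,1],[0.0015,0.001,0.008,0,0.0056,0,1],[0.0015,0.001,0.012,0,0.0056,0,1],[0.0015,0.001,0.015,0,0.0056,0,1],[0.0015,0.001,0.015,0,0.0056,0,1]]]'>/dev/null; python3 -m handwheel '[[[0,0,0,0,0,0,1],[0,0,0,0,0,0,1]]]'; python3 - <<'E'
from h import *
shot('side','s13')
a=cv2.imread('pics/s13.png')[90:190,270:350]
cv2.imwrite('pics/c13.png',cv2.resize(a,(480,600),interpolation=cv2.INTER_CUBIC))
E
```

```text
t: 18.5
tcp_pos: [546.6, -161.4, 207.0]
eef_rot: [-0.001, 0.996, 0.084, -0.0]
wrist_force: [-0.4, 0.1, 0.2]
gripper_width: 0.1
```

View pics/c13.png

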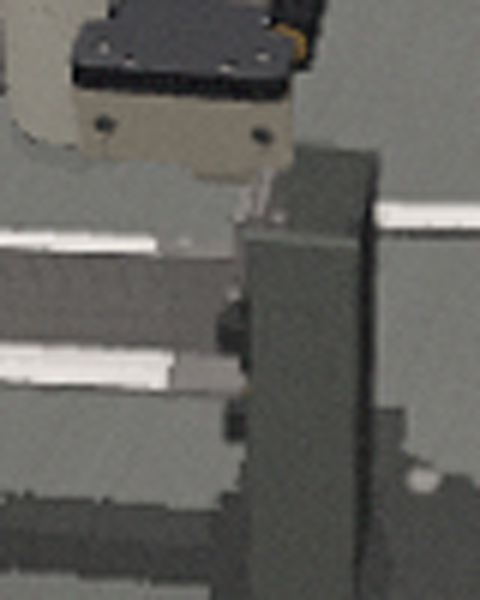

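```bash
cat > st2.py <<'E'
from h import *
s=bot.observe();U=R.from_euler('z',.169)
p=U.inv().apply(np.array(s['tcp_pos'])-[503.7,-168.8,0])
print('t %.2f'%s['t'],'tip(up) ',(p-[0,0,11]).round(1),'F(up)',U.inv().apply(s['wrist_force']).round(1))
E
for i in 1 2 3; do python3 -m handwheel '[[[0,0,0.001,0,0,0,1],[0,0,0.002,0,0,0,1],[0,0,0.0025,0,0,0,1]]]'>/dev/null; python3 st2.py; done
```

```text
t 18.85 tip(up)  [ 43.4   0.2 193.3] F(up) [-0.1 -0.  -1. ]
t 19.15 tip(up)  [ 43.4   0.2 190.7] F(up) [-0.4  0.2  0.4]
t 19.45 tip(up)  [ 4.380e+01 -1.000e-01  1.896e+02] F(up) [-3.7  0.5 10.3]
```

```bash
for i in 1 2 3 4; do python3 -m handwheel '[[[0,0,0.0004,0,0,0,1],[0,0,0.0008,0,0,0,1]]]'>/dev/null; python3 st2.py; done
```

```text
t 19.65 tip(up)  [ 43.8  -0.2 189.2] F(up) [-2.7  2.3 10.7]
t 19.85 tip(up)  [ 43.5  -0.3 188.1] F(up) [-1.9  1.5  7.9]
t 20.05 tip(up)  [ 4.330e+01 -1.000e-01  1.866e+02] F(up) [-1.9  0.7  3.7]
t 20.25 tip(up)  [ 43.5   0.3 184.9] F(up) [ 0.4 -0.  -0.2]
```

```bash
for i in 1 2 3; do python3 -m handwheel '[[[0,0,0.0004,0,0,0,1],[0,0,0.0008,0,0,0,1]]]'>/dev/null; python3 st2.py; done;  python3 - <<'E'
from h import *
shot('side','s14')
a=cv2.imread('pics/s14.png')[90:190,270:350]
cv2.imwrite('pics/c14.png',cv2.resize(a,(480,600),interpolation=cv2.INTER_CUBIC))
E
```

```text
t 20.45 tip(up)  [ 43.5   0.2 184.1] F(up) [ 0.8 -0.7 -0.6]
t 20.65 tip(up)  [4.340e+01 1.000e-01 1.834e+02] F(up) [ 0.2 -0.7  0.6]
t 20.85 tip(up)  [4.350e+01 1.000e-01 1.827e+02] F(up) [0.8 0.1 1.4]
```

View pics/c14.png

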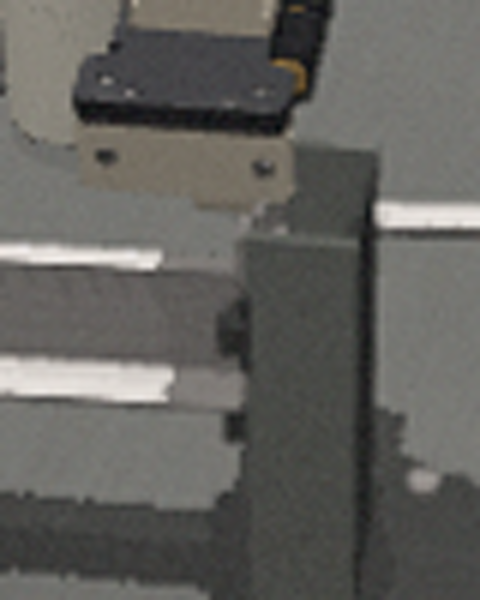

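Now the arm seats lower, and the tip is in light contact at 182.7, which is the spine top near home. I'll press a little further to see whether it's rigid.

```bash
for i in 1 2 3 4; do python3 -m handwheel '[[[0,0,0.0003,0,0,0,1],[0,0,0.0005,0,0,0,1]]]'>/dev/null; python3 st2.py; done
```

```text
t 21.10 tip(up)  [4.350e+01 1.000e-01 1.827e+02] F(up) [-1.5  0.6  4.6]
t 21.30 tip(up)  [4.360e+01 1.000e-01 1.825e+02] F(up) [-1.9  1.4  7.5]
t 21.50 tip(up)  [ 43.7   0.  182.4] F(up) [-3.5  1.9  9.7]
t 21.70 tip(up)  [ 43.7   0.  182.3] F(up) [-4.4  1.9 12.7]
```

Rigid at 182.4, so the home height is about 100.4, which agrees with the vision estimate. I'll back off and inspect.

```bash
python3 -m handwheel '[[[0,0,-0.002,0,0,0,1],[0,0,-0.01,0,0,0,1],[0,0,-0.04,0,0,0,1],[0,0,-0.08,0,0,0,1],[0,0,-0.1,0,0,0,1]]]'; python3 go.py 640 -147 280 0.169 35
```

```text
t: 22.2
tcp_pos: [547.8, -162.2, 295.2]
eef_rot: [-0.0, 0.996, 0.084, 0.002]
wrist_force: [0.5, -0.1, 0.0]
gripper_width: 0.5
t 22.20 tcp [ 547.8 -162.2  295.2] yaw 0.169 z [ 0.003  0.001 -1.   ] F [ 0.5 -0.1  0. ] w 0.5
row [0.0934, 0.0006, 0.0155] [-0.0006, -0.6142, 0.0]
```

```bash
python3 -m handwheel '[[[0.03,0,0,0,-0.12,0,-1],[0.06,0,0,0,-0.25,0,-1],[0.093,0,0.01,0,-0.37,0,-1],[0.093,0,0.015,0,-0.5,0,-1],[0.093,0,0.0155,0,-0.61,0,-1]]]'>/dev/null; python3 -m handwheel '[[[0,0,0,0,0,0,-1],[0,0,0,0,0,0,-1],[0,0,0,0,0,0,-1],[0,0,0,0,0,0,-1]]]'; python3 - <<'E'
from h import *
shot('wrist','w15');shot('side','s15')
exec(open('fitu.py').read().split('if __name__')[0])
P=pose([503.7,-168.8,.169,10.4])([[30,26,188],[30,-26,188],[30,18,172],[30,-18,172],[160,5,145],[160,-5,145],[160,25,109],[160,-25,109]])
w=cv2.imread('pics/w15.png')
q=proj('w15',P);print(q.round(1).tolist())
w=cv2.resize(w[40:270,240:400],(417,600),interpolation=cv2.INTER_CUBIC)
for u,v in q: cv2.circle(w,(int((u-240)*2.606),int((v-40)*2.606)),2,(0,0,255),-1)
a=cv2.imread('pics/s15.png')[100:190,270:330];a=cv2.resize(a,(383,575),interpolation=cv2.INTER_CUBIC)
for u,v in proj('s15',P): cv2.circle(a,(int((u-270)*6.39),int((v-100)*6.39)),2,(0,0,255),-1)
a=cv2.copyMakeBorder(a,0,25,0,0,cv2.BORDER_CONSTANT)
cv2.imwrite('pics/c15.png',np.hstack([w,a]))
E
```

```text
t: 23.1
tcp_pos: [638.2, -146.7, 279.7]
eef_rot: [0.025, 0.951, 0.08, -0.297]
wrist_force: [0.1, -0.3, -0.9]
gripper_width: 67.7
[[291.2, 241.5], [345.2, 241.5], [300.1, 227.6], [336.3, 227.6], [311.0, 96.2], [324.8, 96.1], [286.6, 70.8], [349.3, 70.7]]
```

View pics/c15.png

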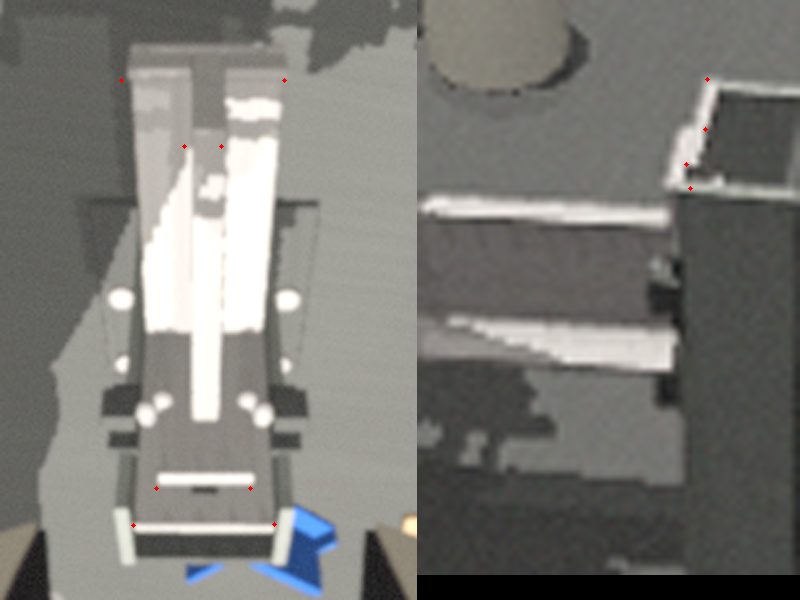

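In the crop the nubs (163,400) and (248,400) sit below the catch balls (147,415) and (262,415). The spine top lies on the predicted home line, the upper slot's top edge shows just above it, and the telltale is covered. The droop is about 0.04 rad. I'll do a quick check on the bystanders and then hand in.

```bash
python3 - <<'E'
from h import *
shot('side','s16')
a=cv2.imread('pics/side0.png').astype(int);b=cv2.imread('pics/s16.png').astype(int)
for n,(x,y) in dict(stub=(316,228),disc=(261,222)).items(): print(n,np.abs(a-b)[y-18:y+18,x-18:x+18].mean().round(1))
cv2.imwrite('pics/c16.png',np.hstack([cv2.imread('pics/'+f+'.png')[90:320,220:400] for f in('side0','s16')]))
s=bot.observe();print(s['t'],s['tcp_pos'],s['wrist_force'],np.abs(s['qd']).max())
E
```

```text
stub 13.2
disc 10.1
23.25 [ 638.23075124 -146.16787728  278.77489554] [-0.78716776  0.68126609  0.0810951 ] 0.015779553441897624
```

View pics/c16.png

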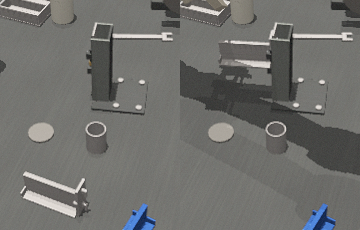

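Stub and disc haven't moved: (96,137) against (276,137) in the right half, and (41,131) against (221,131). The difference scores come from shadows.

```bash
python3 -c "
from cell import bot
print(bot.close_job())"
```

```text
the job is handed in; nothing more can be done
None
```

The tube-rest arm is hanging on the upright, fully home as far as my checks show, and the job is handed in. It took about 23 s of the 72 s allowed, and the hand-in itself reports no verdict.

- **Placing:** I gripped the plain steel arm by its rib and found the strip about 10 mm above nominal with the wrist camera. The tabs went into the slots without striking, and the spine came flat against the strip.
- **What went differently:** Pushing down through the grip, 62 mm out from the strip, turned the arm slightly in the fingers. I let go, saw that it hung on its hooks, and pushed straight down on the top of the spine with closed fingertips instead.
- **Catches:** They gave at a fingertip force of about 11 N, and the arm then stopped rigidly with its origin about 100.4 mm up.
- **Forces:** The largest pushes I saw were about 19 N through the grip (weight included) and 13 N on the spine, both well under 45 N. The contact force on the upright itself can't be read directly.
- **Last checks:** The nubs are below the catches and the spine top is on the predicted home line. The outer end droops about 0.04 rad. The short tube and the disc are where they were, and the robot is clear of everything.
- **Not seen directly:** The telltale is hidden under the arm, so I am judging that it is down from the arm's height and the rigid stop.

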